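# Roll the drink can along its rack to the pointers

## Robot

A 7-joint arm with a two-finger parallel gripper is mounted at the origin on the work surface. World frame = base frame: x ahead of the robot, y to its left, z up, the work surface at z = 0. Lengths are in m, angles in rad, forces in N, time in s.
With the tool pointing down it reaches from about 0.4 to 0.85 m from the base axis. Payload 10.4 kg.
Tool frame: the origin (TCP) lies midway between the tips of the shut fingers; the grasp point (between the pads) lies 19 mm behind it; z points along the fingers, y is the line along which they close (so a half turn about z gives the same grasp; the last joint's range is limited). The gripper opens to 85 mm and grips with 20 to 120 N. Pads are 22 mm wide; open, the fingers measure 114 mm over their backs; the gripper's body (76 mm by 85 mm) begins 54 mm behind the grasp point. The pads swing forward as they close: fully open they stand 13 mm farther back than shut.
Start: joints at [1.251, 0.332, -0.065, 1.46, 0.022, 1.35, -0.088], TCP at [0.183, -0.598, 0.231] pointing down, gripper open.
Joint ranges: [-2.6, 2.6], [-0.5, 2.12], [-1.47, 1.34], [0.16, 2.42], [-1.27, 4.41], [0.06, 2.06], [-2.6, 2.6]. Speed limits (rad/s): [2.22, 2.22, 2.79, 2.79, 3.14, 3.14, 3.14].

## Interface

Orientations are given as a unit quaternion [x, y, z, w].
In Python, from workcell import monitor, eyes, manip gives the robot as it stands.
- The arm moves only by the tool send_rows, never from a script. Its arguments are lists of equal length, an entry for each row: "offset": the shift along the tool's x, y, z in mm, a list of three; "roll": the turn about the tool's z in rad. In form: {"offset": [[tx, ty, tz], ...], "roll": [roll, ...]}. A call has exactly 5 rows; each row is the pose to reach, as a shift and turn from the pose commanded when the call began, along the tool's axes at that moment; what a row does not reach only later rows make up. A row lasts 1/12 s, in which the tool goes at most 41.7 mm and 7.16 degrees, less where a joint would pass 70% of its speed; a pose out of reach is approached as far as the arm can. A call with a gripper value outside its range is refused whole. "jaw" is the opening, from 0 (shut) to 1 (fully open), set as the call begins (left out, the last holds). The fingers move at their own pace and stop on an object; "newtons" is the grip in N (left out, the last holds). Time passes only in rows, so rows that repeat a pose let the fingers close, or fill a call up. It gives the time, the measured TCP pose, the force and the opening at its end, in the units of the state.
- monitor.get_obs(): the state, without advancing time (a new reading comes with each control period).
- eyes.camera(name): name is "scene" or "top"; returns (picture, depth): 480x640x3 uint8, blue, green, red; 480x640 float32, m along the optical axis (not along the pixel's ray), 0 where there is no reading.
- eyes.camera_params(name): a dict with "fovy" (degrees; the focal length in pixels is half the picture's height over the tangent of half this angle, whatever the lens; pixels are square), "cx", "cy" (the principal point, pixels), "k1" (the pictures are not rectified: a ray, as slopes to the right and down, at radius r is drawn at 1 + k1 r^2 times it, then the intrinsics apply), "R" (3x3) and "t" (3): a world point X has camera coordinates R X + t. Camera axes: x right, y down, z forward; pixel columns grow to the right and rows downward; lengths in m; the calibration is good to about 2 mm. A picture is of the moment at which its call begins. camera_params takes no time and is no camera call.
- manip.hand_in(): hands the job in, once; it reports no verdict.
The state is a dict: "clock": time; "joint_pos": joint angles; "joint_velocities": joint speeds; "tau": joint torques, N m; "position": TCP position; "ee_rot": TCP orientation; "ft_force": force on the tool from outside, world axes, zero at the start; "torque": the same for the moment, N m; "grip_width": opening from 0.0 (shut) to 1.0 (fully open).
Only numpy, scipy, OpenCV 4.12 (cv2) and the standard library are available. Lean on these libraries where they do the work, as an engineer would, in place of code of your own. Each camera call takes 0.05 s, during which the arm holds its last target. There are 200 camera calls.

## Task

The red drink can lies on its side in the low black can rack. With your fingertips on top of it, roll it along the rack (in as many strokes as you like) until it comes to rest with its middle in line with the two yellow pointers on the rails, still lying in the rack, and take your hand away. Touch the can only on its upper half, never pick it up, and leave the other things on the counter where they are.

Things in the scene. Friction and masses are not known exactly. Their poses are not given: they have to be found in the camera images.
- can: Red drink can, silver ends, 66 mm diameter, 115 mm long, 0.25-0.45 kg, lying across the rack. Origin: its centre, 39 mm above the counter (can's top: 72 mm). x: its long axis; y, z turn as it rolls (z up at start). Starts 110-200 mm from the pointers, on either side. A fingertip moving along its top without slip moves it half as far as itself. Slight rolling resistance stops it soon after release.
- rack: Fixed low black rack with steel floor, 400 mm long along its y, 146 mm wide along its x. Origin: its middle, at counter height. The floor is 6 mm above the counter, between side rails 18 mm high and 123 mm apart (4 mm of play at each end of the can), and end stops 16 mm high. The can rolls along the rack's y axis, either way.
- pointers: Pair of fixed yellow pointers, one clipped on each side rail, opposite each other, 25 mm high: a 22 mm wide clip with a 6 mm wide bar sticking out to 103 mm from the rack's middle line. Origin: midway between the two, at counter height; x across the rack, y along it (as the rack's axes). The can's centre belongs at y = 0 of this frame.
- water_a: Bystander: small clear water bottle with grey cap, 56 mm across, 145 mm tall; to be left alone. Origin at the centre of its base
- water_b: Bystander: second small clear water bottle, 56 mm across, 145 mm tall; to be left alone. Origin at the centre of its base
- blue_can: Bystander: blue drink can with silver ends standing upright, 66 mm across, 115 mm tall; to be left alone. Origin at the centre of its base
- sugar_jar: Bystander: amber sugar jar with steel cap, 64 mm across, 85 mm tall; to be left alone. Origin at the centre of its base
- mug: Bystander: black mug, 82 mm across, 92 mm tall, handle at its +y; to be left alone. Origin at the centre of its base
- glass_cup: Bystander: blue cup, 72 mm across, 100 mm tall; to be left alone. Origin at the centre of its base
Things that resemble listed ones, but are neither listed nor needed, are in the scene too. What is shaped like the can but purple is not meant.

How it is judged:
On the way:
1. the can has rolled well round (more than 2.2 rad), not slid (angle between can's own z axis and vertical above 2.2 rad).
At the end, for the whole second after the job is handed in: The can lies at rest on the rack floor, across the rack, its centre within 10 mm of the line between the two pointers, measured along the rack (y of can in the frame of pointers between -0.01 and 0.01 m and height (world z) of can between 0.034 and 0.043 m and angle between the x axis of can and the x axis of rack, either way round below 0.15 rad and linear speed of can below 0.01 m/s); the robot touches nothing.
It fails at once if the can is lifted off the rack floor (by more than 12 mm) (height (world z) of can above 0.051 m).
It fails at once if the can is touched with the fingertips below its middle (grasp point under 60 mm) (contact force between the fingers and can above 0.5 N and height (world z) of the grasp point below 0.06 m).
It fails at once if a bystander is moved more than 20 mm (distance of any of water_a, water_b, blue_can, sugar_jar, mug, glass_cup from where it was at the start of the episode above 0.02 m).
It also fails if it takes over 58 s, if anything falls off the work surface, if the arm or the gripper's body presses on something with over 40 N, if the wrist force passes 120 N, or if a joint passes its speed limit or range.

## Working session

There is one attempt and no reset: what is moved stays moved. The work goes in short steps, Python scripts to look and compute and a tool call to move; the robot and the scene stay as the last step left them, time stands still between calls to the robot, and variables do not carry over. Pictures are saved under pics/ and viewed, on a budget of 10 in all, crops included, one or two more only if the job needs it, and the job is handed in when it is done.

Besides the shell and the picture viewer there is one more tool, called by a JSON object that holds its "api" and its "payload". send_rows: Moves the arm, as the interface text tells. Its arguments: {"type":"object","properties":{"offset":{"type":"array"},"roll":{"type":"array"},"jaw":{"type":"number"},"newtons":{"type":"number"}},"required":["offset","roll"]}

```bash
mkdir -p pics; cat > h.py <<'E'
import numpy as np, cv2
from workcell import monitor, eyes, manip
def K(n):
    p=eyes.camera_params(n); f=240/np.tan(np.radians(p["fovy"])/2); return p,f
def pix2w(n,u,v,depth=None,z=None):
    p,f=K(n); R=np.array(p["R"]);t=np.array(p["t"])
    xd=np.array([(u-p["cx"])/f,(v-p["cy"])/f]); x=xd.copy()
    for _ in range(20): x=xd/(1+p["k1"]*(x@x))
    d=R.T@np.array([x[0],x[1],1.]); c=-R.T@t
    s=depth if depth is not None else (z-c[2])/d[2]
    return c+s*d
def shot(n):
    im,d=eyes.camera(n); np.savez(f"{n}.npz",im=im,d=d); return im,d
E
python3 - <<'E'
from h import *
for n in("scene","top"):
    im,d=shot(n); cv2.imwrite(f"pics/{n}0.png",im); p,f=K(n); print(n,f,p)
print(monitor.get_obs())
E
```

```text
scene 471.90387714857354 {'fovy': 53.913787772886636, 'cx': 315.03831860779337, 'cy': 239.24882753945337, 'k1': -0.12866707342109332, 'R': array([[-0.58921968,  0.80779383, -0.01700888],
       [ 0.46353202,  0.32071651, -0.82600181],
       [-0.66178413, -0.49458068, -0.56341078]]), 't': array([ 0.38831539, -0.17925666,  1.27017728])}
top 514.4372024485647 {'fovy': 50.020855108996585, 'cx': 313.44336038956214, 'cy': 246.53099005720006, 'k1': -0.13097940237539377, 'R': array([[-0.0057088 , -0.99993623, -0.009744  ],
       [-0.98843978,  0.00711896, -0.15144674],
       [ 0.15150645,  0.00876678, -0.98841739]]), 't': array([-0.10937286,  0.52874739,  1.1062298 ])}
{'clock': 0.1, 'joint_pos': array([ 1.2513996 ,  0.33284858, -0.06471592,  1.46082448,  0.02161834,
        1.34989152, -0.08846892]), 'joint_velocities': array([-0.00089058, -0.00135904, -0.00046086, -0.00254983,  0.00039699,
       -0.00054079, -0.00187895]), 'tau': array([ 2.79914420e-03, -6.26745415e+01,  4.96686122e-02, -3.92428064e+01,
        1.61643361e-02,  7.01650511e-03, -5.84055761e-05]), 'position': array([ 0.18269445, -0.59736782,  0.2305863 ]), 'ee_rot': array([ 9.89003876e-01,  1.47888225e-01, -1.27730635e-04, -6.24929825e-04]), 'ft_force': array([ 0.32038443, -0.45481549, -0.08420864]), 'torque': array([ 0.00633347, -0.02174576,  0.03100711]), 'grip_width': 1.0019322876201957}
```

View pics/scene0.png

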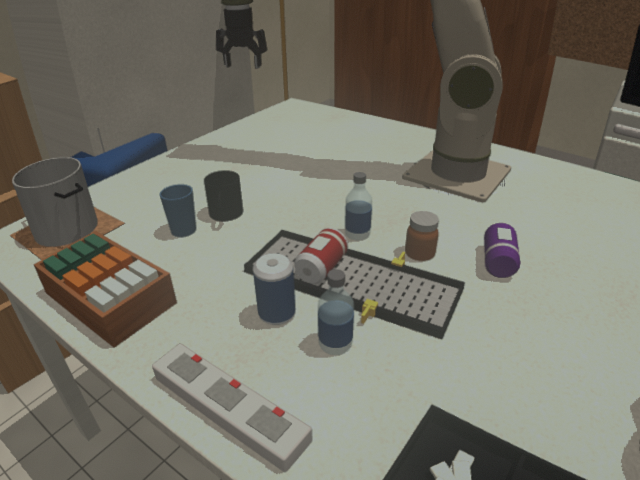

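View pics/top0.png

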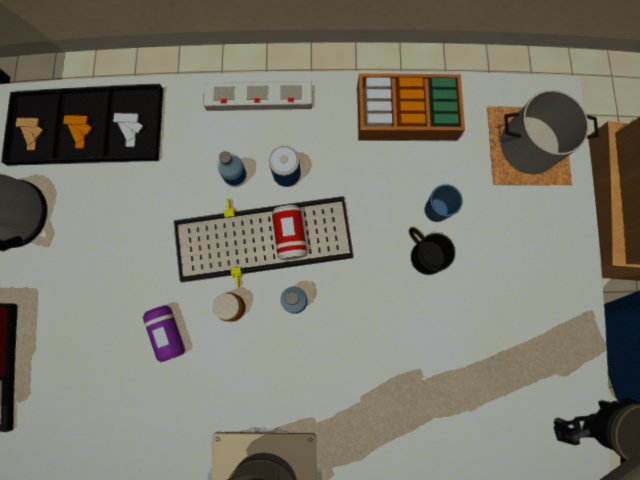

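The top view shows the red can in the rack at about (289,231). The purple look-alike is at (163,333) and the blue can stands at (285,165). The pointers are at (229,208) and (236,275), with bottles at (232,168) and (293,299) and the jar at (229,306). I choose the red can and check it in an enlarged crop.

```bash
python3 - <<'E'
from h import *
im=np.load("top.npz")["im"]
c=cv2.resize(im[140:325,165:365],None,fx=4,fy=4,interpolation=cv2.INTER_CUBIC)[:600*2]
c=cv2.resize(im[180:300,165:365],None,fx=4,fy=4,interpolation=cv2.INTER_CUBIC)
cv2.imwrite("pics/crop1.png",c)
hsv=cv2.cvtColor(im,cv2.COLOR_BGR2HSV)
y=cv2.inRange(hsv,(22,120,100),(35,255,255))[180:300,165:365]
n,l,s,ce=cv2.connectedComponentsWithStats(y)
for i in range(1,n):
    if s[i,4]>8: print(s[i],ce[i]+[165,180],pix2w("top",*(ce[i]+[165,180]),z=0.022))
for q in [(175,221),(345,198),(352,257),(181,280)]: print(q,pix2w("top",*q,z=0.018))
for q,z in [((232,155),.14),((285,154),.115),((229,306),.08),((293,299),.14)]: print(pix2w("top",*q,z=z))
E
```

```text
[ 59  19  10  19 108] [228.50925926 209.98148148] [0.61724145 0.0823367  0.022     ]
[ 66  87  11  20 126] [236.08730159 274.54761905] [0.46810245 0.06215319 0.022     ]
(175, 221) [0.59352604 0.20789393 0.018     ]
(345, 198) [ 0.64406161 -0.18601078  0.018     ]
(352, 257) [ 0.50676205 -0.19972378  0.018     ]
(181, 280) [0.45650772 0.18914852 0.018     ]
[0.70900589 0.05682416 0.14      ]
[ 0.71820268 -0.05344125  0.115     ]
[0.39527384 0.06708462 0.08      ]
[ 0.40663362 -0.07211371  0.14      ]
```

View pics/crop1.png

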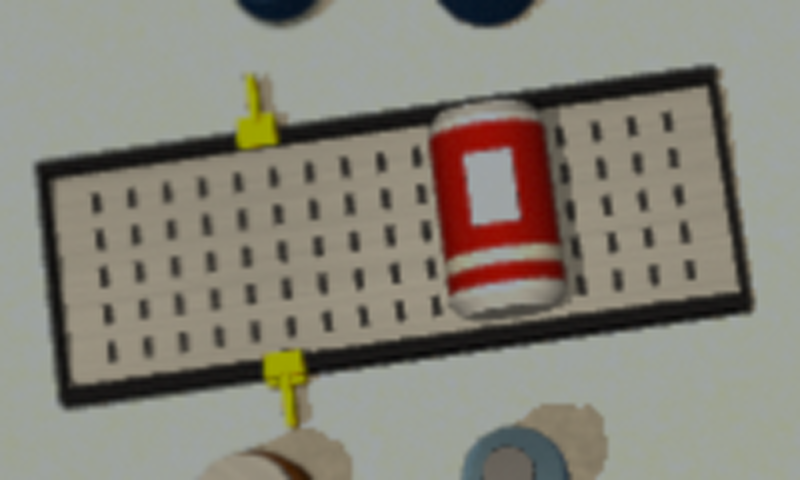

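The crop confirms the can: red with silver ends, at crop (500,207), i.e. pixel (290,232). The pointer clips are at crop (257,130) and (285,366). Next I fit the can's axis from depth in the rack frame.

```bash
cat >> h.py <<'E'
from scipy.optimize import least_squares
from scipy.spatial.transform import Rotation as Rot
U=np.array([-0.127,0.992]);U/=np.linalg.norm(U);X=np.array([U[1],-U[0]])
P0=np.array([0.5427,0.0722])
def can(n="top",zlo=.045,zhi=.085):
    im,d=shot(n); h=cv2.cvtColor(im,cv2.COLOR_BGR2HSV)
    m=(cv2.inRange(h,(0,130,60),(8,255,255))|cv2.inRange(h,(172,130,60),(180,255,255)))>0
    vs,us=np.nonzero(m&(d>0))
    w=np.array([pix2w(n,u,v,depth=d[v,u]) for u,v in zip(us,vs)])
    a=(w[:,:2]-P0)@U; b=(w[:,:2]-P0)@X
    k=(abs(b)<.09)&(abs(a)<.3)&(w[:,2]>zlo)&(w[:,2]<zhi)
    a,b,z=a[k],b[k],w[k,2]
    r=least_squares(lambda q:np.hypot(a-q[0]-q[1]*b,z-q[2])-.033,[np.median(a),0,.039],loss="soft_l1",f_scale=.002)
    print(n,"can y %.4f skew %.3f zc %.4f n %d bmid %.4f top %.4f"%(*r.x,k.sum(),(b.min()+b.max())/2,z.max()))
    return im,d
E
python3 - <<'E'
from h import *
can("top"); can("scene")
d=np.load("top.npz")["d"]
for q in [(228,212),(236,273),(229,199),(238,283)]:
    u,v=q; w=pix2w("top",u,v,depth=d[v,u]); print(q,w,(w[:2]-P0)@U,(w[:2]-P0)@X)
o=monitor.get_obs(); print(o["position"]); R=Rot.from_quat(o["ee_rot"]).as_matrix();print(R)
print("rack mid rel", (np.mean([[.5935,.2079],[.64406,-.186],[.50676,-.1997],[.4565,.189]],0)-P0)@np.c_[U,X])
E
```

```text
top can y -0.1312 skew 0.011 zc 0.0386 n 800 bmid 0.0010 top 0.0759
scene can y -0.1294 skew 0.011 zc 0.0385 n 423 bmid -0.0005 top 0.0743
(228, 212) [0.61087681 0.08211519 0.0292326 ] 0.0011772979601479044 0.06888397663351657
(236, 273) [0.47155125 0.06231363 0.02256356] -0.0007713109693648517 -0.07182820150746898
(229, 199) [6.48702222e-01 8.56749735e-02 1.57838079e-04] -9.509927037011312e-05 0.10685521472976955
(238, 283) [0.44870222 0.0569901  0.02550201] -0.0031502035146281394 -0.09516827100626134
[ 0.18271987 -0.59748927  0.23086153]
[[ 9.56277430e-01  2.92460940e-01 -2.74167076e-04]
 [ 2.92461064e-01 -9.56277156e-01  7.25310968e-04]
 [-5.00545840e-05 -7.73781704e-04 -9.99999699e-01]]
rack mid rel [-0.0697912  -0.00136871]
```

{"api": "send_rows", "payload": {"offset": [[30,-23,0],[60,-47,0],[90,-70,0],[120,-94,0],[150,-117,0]], "roll": [-0.12,-0.24,-0.36,-0.48,-0.6], "jaw": 0.45}}

```text
clock: 0.62
position: [0.2927, -0.4402, 0.2312]
ee_rot: [0.9, 0.436, -0.0, 0.0]
ft_force: [-0.1, -0.8, 0.2]
grip_width: 0.448
```

{"api": "send_rows", "payload": {"offset": [[38,-2,0],[76,-4,0],[114,-6,0],[152,-8,0],[190,-10,0]], "roll": [-0.12,-0.24,-0.36,-0.48,-0.6]}}

```text
clock: 1.03
position: [0.4035, -0.2856, 0.2315]
ee_rot: [0.731, 0.683, -0.0, 0.0]
ft_force: [1.3, -0.7, -0.3]
grip_width: 0.449
```

```bash
cat >> h.py <<'E'
def togo(s,z,b=0.0):
    o=monitor.get_obs(); R=Rot.from_quat(o["ee_rot"]).as_matrix()
    t=P0+s*U+b*X; d=np.array([*t,z])-o["position"]
    yaw=np.arctan2(R[1,0],R[0,0]); rel=o["position"][:2]-P0
    print("clock",o["clock"],"s %.4f b %.4f z %.4f"%(rel@U,rel@X,o["position"][2]),"mm",(1000*R.T@d).round(1),"roll %.3f"%(yaw-np.arctan2(U[1],U[0])),"tilt",R[2,:2].round(3),"f",o["ft_force"].round(1),"j",o["joint_pos"].round(2))
E
python3 -c "
from h import *
togo(-.138,.12)"
```

```text
clock 1.0333 s -0.3372 b -0.1835 z 0.2315 mm [231.1 141.3 111.4] roll -0.196 tilt [-0.001  0.   ] f [ 1.3 -0.7 -0.3] j [ 0.95  0.07 -0.44  1.78  0.03  1.3   0.43]
```

{"api": "send_rows", "payload": {"offset": [[32,20,6],[65,40,12],[98,60,18],[130,80,24],[162,99,30]], "roll": [-0.08,-0.16,-0.19,-0.19,-0.19]}}

```text
clock: 1.45
position: [0.5143, -0.1314, 0.2012]
ee_rot: [0.665, 0.747, 0.0, 0.0]
ft_force: [-0.0, -0.2, -0.2]
grip_width: 0.449
```

```bash
python3 -c "
from h import *
togo(-.138,.10)"
```

```text
clock 1.45 s -0.1983 b -0.0540 z 0.2012 mm [ 61.   53.3 101.2] roll -0.011 tilt [-0.  0.] f [-0.  -0.2 -0.2] j [ 0.71  0.2  -0.61  1.73  0.12  1.26  0.19]
```

{"api": "send_rows", "payload": {"offset": [[20,18,25],[40,36,55],[61,53,85],[61,53,101],[61,53,101]], "roll": [0,0,0,0,0]}}

```text
clock: 1.87
position: [0.5571, -0.0643, 0.0963]
ee_rot: [0.664, 0.748, -0.001, -0.003]
ft_force: [0.4, -0.9, -0.5]
grip_width: 0.45
```

```bash
python3 - <<'E'
from h import *
togo(-.138,.07)
im,d=shot("scene"); cv2.imwrite("pics/s2.png",cv2.resize(im[120:340,200:490],None,fx=2.7,fy=2.7,interpolation=cv2.INTER_CUBIC))
E
```

```text
clock 1.8667 s -0.1372 b -0.0031 z 0.0963 mm [-0.9  3.3 26.3] roll -0.008 tilt [ 0.003 -0.006] f [ 0.4 -0.9 -0.5] j [ 0.55  0.38 -0.62  1.76  0.24  1.09 -0.03]
```

View pics/s2.png

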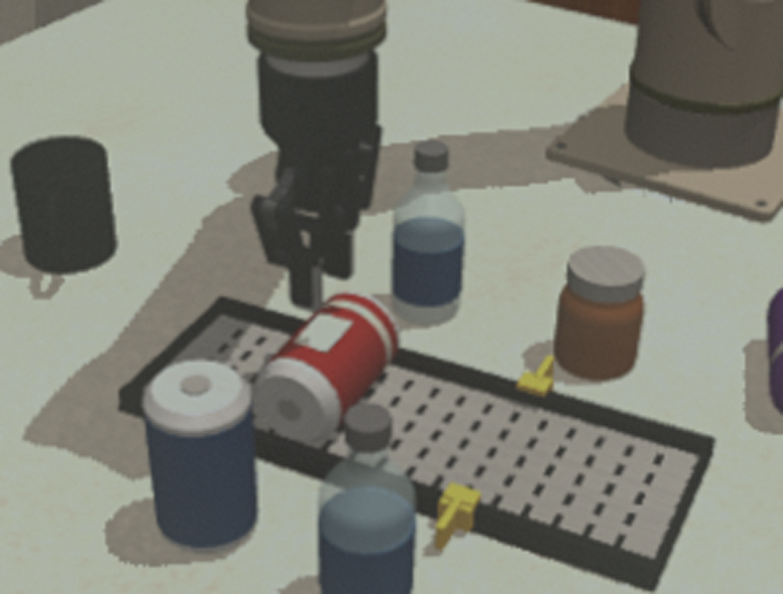

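The picture shows both open fingertips just above the can, spread along its length and clear of the bottles. Next I lower until I feel contact.

{"api": "send_rows", "payload": {"offset": [[0,2,8],[0,2,14],[0,2,18],[0,2,21],[0,2,22]], "roll": [0,0,0,0,0]}}

```text
clock: 2.33
position: [0.5609, -0.0666, 0.0782]
ee_rot: [0.665, 0.747, -0.0, 0.0]
ft_force: [0.1, -0.6, 0.5]
grip_width: 0.452
```

{"api": "send_rows", "payload": {"offset": [[0,0,2],[0,0,4],[0,0,6],[0,0,7],[0,0,8]], "roll": [0,0,0,0,0]}}

```text
clock: 2.75
position: [0.5612, -0.0661, 0.0705]
ee_rot: [0.665, 0.747, -0.0, 0.0]
ft_force: [-3.7, -0.1, 11.2]
grip_width: 0.45
```

{"api": "send_rows", "payload": {"offset": [[7,0,0.5],[15,0,0.5],[23,0,0.5],[31,0,0.5],[39,0,0.5]], "roll": [0,0,0,0,0]}}

```text
clock: 3.17
position: [0.5561, -0.0272, 0.0705]
ee_rot: [0.665, 0.747, -0.001, 0.0]
ft_force: [-4.1, -0.8, 5.1]
grip_width: 0.448
```

{"api": "send_rows", "payload": {"offset": [[2,0,-10],[0,0,-20],[-10,0,-20],[-20,0,-20],[-20,0,-20]], "roll": [0,0,0,0,0]}}

```text
clock: 3.58
position: [0.5592, -0.0514, 0.0897]
ee_rot: [0.667, 0.745, -0.001, 0.001]
ft_force: [-0.3, -1.2, -0.3]
grip_width: 0.446
```

```bash
python3 - <<'E'
from h import *
can("scene"); togo(-.138,.07); can("scene")
E
```

```text
scene can y -0.0971 skew 0.017 zc 0.0386 n 550 bmid -0.0012 top 0.0736
clock 3.6333 s -0.1232 b 0.0005 z 0.0894 mm [-14.8  -0.2  19.4] roll -0.015 tilt [-0.001 -0.   ] f [ 0.1  0.3 -0.7] j [ 0.53  0.39 -0.62  1.77  0.25  1.07 -0.07]
scene can y -0.0966 skew 0.022 zc 0.0386 n 550 bmid -0.0016 top 0.0741
```

{"api": "send_rows", "payload": {"offset": [[8,0,0],[16,0,4],[16,0,12],[16,0,18],[16,0,20]], "roll": [0,0,0,0,0]}}

```text
clock: 4.1
position: [0.5571, -0.031, 0.0703]
ee_rot: [0.665, 0.747, -0.0, 0.0]
ft_force: [-12.5, -2.9, 34.0]
grip_width: 0.45
```

{"api": "send_rows", "payload": {"offset": [[7,0,0],[15,0,0],[23,0,0],[31,0,0],[39,0,0]], "roll": [0,0,0,0,0]}}

```text
clock: 4.52
position: [0.5519, 0.0077, 0.07]
ee_rot: [0.665, 0.747, -0.001, -0.0]
ft_force: [-6.2, -0.6, 8.7]
grip_width: 0.449
```

{"api": "send_rows", "payload": {"offset": [[2,0,-10],[0,0,-20],[-10,0,-20],[-20,0,-20],[-20,0,-20]], "roll": [0,0,0,0,0]}}

```text
clock: 4.93
position: [0.5551, -0.0167, 0.0895]
ee_rot: [0.667, 0.745, -0.001, 0.001]
ft_force: [0.3, -0.9, -0.4]
grip_width: 0.451
```

```bash
python3 - <<'E'
from h import *
can("scene"); togo(-.138,.07); can("scene")
E
```

```text
scene can y -0.0669 skew 0.012 zc 0.0384 n 783 bmid -0.0011 top 0.0739
clock 4.9833 s -0.0882 b 0.0009 z 0.0893 mm [-49.8  -0.1  19.4] roll -0.015 tilt [-0.001 -0.001] f [-0.1  0.2  1.1] j [ 0.48  0.38 -0.64  1.78  0.25  1.07 -0.13]
scene can y -0.0667 skew 0.009 zc 0.0384 n 775 bmid -0.0020 top 0.0736
```

{"api": "send_rows", "payload": {"offset": [[6,0,0],[11,0,4],[11,0,12],[11,0,18],[11,0,19.5]], "roll": [0,0,0,0,0]}}

```text
clock: 5.45
position: [0.5535, -0.0011, 0.0704]
ee_rot: [0.665, 0.747, -0.0, 0.0]
ft_force: [-9.9, -1.0, 24.5]
grip_width: 0.451
```

{"api": "send_rows", "payload": {"offset": [[7,0,0],[15,0,0],[23,0,0],[31,0,0],[39,0,0]], "roll": [0,0,0,0,0]}}

```text
clock: 5.87
position: [0.5483, 0.0376, 0.0702]
ee_rot: [0.665, 0.747, -0.001, -0.0]
ft_force: [-4.2, 0.4, 6.4]
grip_width: 0.451
```

{"api": "send_rows", "payload": {"offset": [[2,0,-10],[0,0,-20],[-10,0,-20],[-20,0,-20],[-20,0,-20]], "roll": [0,0,0,0,0]}}

```text
clock: 6.28
position: [0.5518, 0.0131, 0.09]
ee_rot: [0.667, 0.745, -0.001, 0.001]
ft_force: [1.2, -0.7, 0.1]
grip_width: 0.447
```

```bash
python3 - <<'E'
from h import *
can("scene"); togo(-.138,.07); can("scene")
E
```

```text
scene can y -0.0359 skew 0.012 zc 0.0387 n 805 bmid -0.0010 top 0.0739
clock 6.3333 s -0.0583 b 0.0014 z 0.0899 mm [-79.7  -0.1  19.9] roll -0.015 tilt [-0.001 -0.   ] f [-0.  -0.8  0. ] j [ 0.44  0.37 -0.65  1.79  0.26  1.06 -0.19]
scene can y -0.0356 skew 0.012 zc 0.0386 n 805 bmid -0.0016 top 0.0736
```

{"api": "send_rows", "payload": {"offset": [[6,0,0],[12,0,4],[12,0,12],[12,0,18],[12,0,20]], "roll": [0,0,0,0,0]}}

```text
clock: 6.8
position: [0.5499, 0.0297, 0.0703]
ee_rot: [0.665, 0.747, -0.0, -0.0]
ft_force: [-9.9, -2.7, 30.2]
grip_width: 0.451
```

{"api": "send_rows", "payload": {"offset": [[7,0,0],[15,0,0],[23,0,0],[31,0,0],[39,0,0]], "roll": [0,0,0,0,0]}}

```text
clock: 7.22
position: [0.5447, 0.0685, 0.0703]
ee_rot: [0.665, 0.747, -0.001, -0.0]
ft_force: [-4.6, -0.9, 7.6]
grip_width: 0.446
```

{"api": "send_rows", "payload": {"offset": [[2,0,-10],[0,0,-20],[-10,0,-20],[-20,0,-20],[-20,0,-20]], "roll": [0,0,0,0,0]}}

```text
clock: 7.63
position: [0.5483, 0.0439, 0.09]
ee_rot: [0.667, 0.745, -0.001, 0.001]
ft_force: [-0.2, -0.9, -0.5]
grip_width: 0.45
```

```bash
python3 - <<'E'
from h import *
can("scene"); togo(-.138,.07); can("scene")
E
```

```text
scene can y -0.0049 skew 0.006 zc 0.0387 n 839 bmid -0.0017 top 0.0738
clock 7.6833 s -0.0273 b 0.0018 z 0.0899 mm [-1.107e+02 -1.000e-01  2.000e+01] roll -0.015 tilt [-0.001 -0.   ] f [-0.4  0.   0.7] j [ 0.4   0.37 -0.66  1.79  0.26  1.06 -0.25]
scene can y -0.0045 skew 0.009 zc 0.0387 n 841 bmid -0.0020 top 0.0741
```

Within about 5–6 mm of the line, so one slow 11 mm fine stroke, then a straight lift.

{"api": "send_rows", "payload": {"offset": [[9,0,0],[18,0,4],[18,0,12],[18,0,18],[18,0,20]], "roll": [0,0,0,0,0]}}

```text
clock: 8.15
position: [0.5455, 0.0668, 0.0704]
ee_rot: [0.665, 0.747, -0.0, -0.0]
ft_force: [-12.5, -1.6, 31.0]
grip_width: 0.451
```

{"api": "send_rows", "payload": {"offset": [[3,0,0],[7,0,0],[10,0,0],[11,0,0],[11,0,0]], "roll": [0,0,0,0,0]}}

```text
clock: 8.57
position: [0.544, 0.0775, 0.0706]
ee_rot: [0.665, 0.747, -0.001, -0.0]
ft_force: [-6.7, -0.2, 13.9]
grip_width: 0.451
```

{"api": "send_rows", "payload": {"offset": [[0,0,0],[0,0,-10],[0,0,-30],[0,0,-60],[0,0,-90]], "roll": [0,0,0,0,0]}}

```text
clock: 8.98
position: [0.5437, 0.0769, 0.1606]
ee_rot: [0.665, 0.747, -0.001, -0.001]
ft_force: [1.2, -0.1, -0.0]
grip_width: 0.445
```

{"api": "send_rows", "payload": {"offset": [[-30,0,-20],[-70,0,-20],[-110,0,-20],[-150,0,-20],[-170,0,-20]], "roll": [0,0,0,0,0]}}

```text
clock: 9.4
position: [0.5638, -0.0981, 0.18]
ee_rot: [0.667, 0.745, -0.001, 0.001]
ft_force: [0.4, -1.0, 0.1]
grip_width: 0.45
```

```bash
python3 - <<'E'
from h import *
togo(-.138,.07); can("scene"); can("scene"); im,d=can("top")
cv2.imwrite("pics/t3.png",cv2.resize(im[180:300,165:365],None,fx=4,fy=4,interpolation=cv2.INTER_CUBIC))
E
```

```text
clock 9.4 s -0.1717 b -0.0007 z 0.1800 mm [ 33.9   0.2 109.9] roll -0.017 tilt [-0.002 -0.001] f [ 0.4 -1.   0.1] j [ 0.59  0.31 -0.6   1.65  0.19  1.24  0.06]
scene can y 0.0005 skew 0.006 zc 0.0386 n 817 bmid -0.0022 top 0.0737
scene can y 0.0004 skew 0.007 zc 0.0387 n 822 bmid -0.0029 top 0.0739
top can y 0.0002 skew 0.011 zc 0.0390 n 1011 bmid 0.0002 top 0.0765
```

View pics/t3.png

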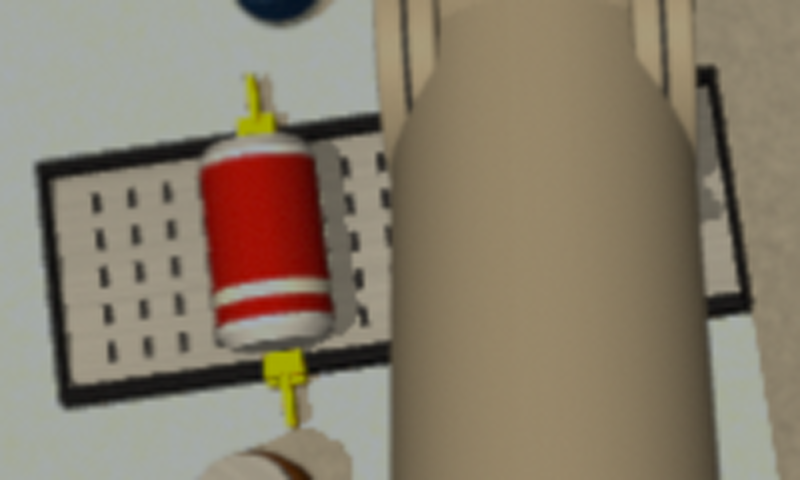

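The view shows the can at crop (266,240), between the pointers at (255,125) and (285,366). Both cameras put it within 1 mm of the line, at rest, with the hand clear.

```bash
python3 -c "
from h import *
manip.hand_in()"
```

```text
the job is handed in; nothing more can be done
```

The red can now lies across the rack in line with the two yellow pointers. I rolled it there in four strokes of about 31–33 mm and one slow 5 mm correction, pressing on top with two fingertips. I then took the hand away and handed the job in at about 9.6 s on the robot's clock; hand-in reports no verdict.

- **Position:** the last fits put the can's centre 0.2 mm past the line (top camera) and 0.4–0.5 mm past it (scene camera), against a tolerance of 10 mm.
- **Attitude and rest:** the can's centre was at 38.6–39.0 mm height with a skew of about 0.01 rad. Two readings 0.05 s apart differed by 0.1 mm, so it was at rest.
- **Rolled, not slid:** it travelled about 130 mm, or 3.9 rad if it rolled without slipping. I did not measure the angle directly, but the white label had turned out of the top view.
- **Contact force:** the highest force reading was 34 N, at the fingertips while pressing down.
- **Disagreement:** the two cameras differed by 1.8 mm at the start and by 0.3 mm at the end.
- **Other items:** I did not re-measure them. The tool stayed above the can, and no contact showed in the force readings except when pressing on it.

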